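Seat the gilded gate-hinge pin

TASK

Take the gold-topped pin out of the wooden rack and stand it, gold end up, partway into the flared mouth of the hinge barrel, where a stiff plug stops it; let go of it there. Then push down on its gold end until the pin is fully home, and leave the red-topped pin and the ball-headed pin alone in the rack.

Things in the scene. Friction and masses are not known exactly. Their poses are not given: they have to be found in the camera images.
- gold_pin: The pin to fit: round black iron rod, 18 mm across, 130 mm long, its top 30 mm gold, its foot tapered over 7 mm to 10 mm across; about 0.25 kg. Starts upright, gold end up, in one of the rack's three holes (any pin may be in any hole), 90 mm of it standing out, slightly loose. Origin: centre of its foot (10 mm above the bench at the start); z up along the pin.
- hinge: Fixed black iron gate hinge: upright barrel, rim 140 mm above the bench, on a low heel plate. The mouth is a funnel 41 mm across inside (51 outside), narrowing in 14 mm to a 21 mm bore. In it a white plug, first 55-70 mm below the rim, holds the pin's weight; it slides down, no spring-back, at an 8-10 N push and stops solid at 122 mm: pin home, 8 mm out. Origin: bore axis at bench height, z up.
- red_pin: Bystander pin in the rack: same rod as the gold pin, but its top 30 mm is red. Origin: centre of its foot, z up along it. The rack is a fixed dark wooden block, 75 x 225 mm and 50 mm high, with the three holes in a row 72 mm apart, 40 mm deep.
- ball_pin: Bystander pin in the rack: bare bright steel, 18 mm across, 130 mm high with a 30 mm ball for a head. Origin: centre of its foot, z up along it.
Mind the look-alikes: they are no part of the job. Leave any purple or turquoise look-alike of the gold_pin alone.

How it is judged (in metres and radians):
On the way:
1. the gold pin stands partway in the barrel, foot at least 40 mm below the rim and at least 14 mm short of home, and has been let go (z of gold_pin in the frame of hinge between 0.032 and 0.1 m and horizontal distance between gold_pin and hinge below 0.01 m and angle between the z axis of gold_pin and the z axis of hinge, either way round below 0.2 rad and contact force between the fingers and gold_pin below 0.3 N), for 0.2 s.
At the end, for the whole second after the job is handed in: The gold pin is fully home in the hinge barrel: its foot within 6 mm of the deepest position (gold end no more than 14 mm above the rim), within 10 mm of the bore's axis and 10 degrees of upright, and at rest (z of gold_pin in the frame of hinge below 0.024 m and horizontal distance between gold_pin and hinge below 0.01 m and angle between the z axis of gold_pin and the z axis of hinge, either way round below 0.17 rad and linear speed of gold_pin below 0.02 m/s); the robot touches nothing.
It fails at once if the red-topped or the ball-headed pin is moved more than 30 mm (distance of any of red_pin, ball_pin from where it was at the start of the episode above 0.03 m).
It also fails if it takes over 51 s, if anything falls off the work surface, if the arm or the gripper's body presses on something with over 40 N, if the wrist force passes 120 N, or if a joint passes its speed limit or range.

ROBOT

A 7-joint arm with a two-finger parallel gripper is mounted at the origin on the work surface. World frame = base frame: x ahead of the robot, y to its left, z up, the work surface at z = 0. Lengths are in mm, angles in rad, forces in N, time in s.
With the tool pointing down it reaches from about 400 to 850 mm from the base axis. Payload 4.5 kg.
Tool frame: the origin (TCP) lies on the centre line of the jaws, within the pads' length; the fingertips stand r.finger_overhang ahead of it and the grasp point (between the pads) is the TCP (r.finger_overhang is the distance from the TCP to the fingertips, in mm); z points along the fingers, y is the line along which they close (so a half turn about z gives the same grasp; the last joint's range is limited). The gripper opens to 85 mm and grips with 20 to 120 N. Pads are 22 mm wide; open, the fingers measure 114 mm over their backs; the gripper's body (76 mm by 85 mm) begins 54 mm behind the grasp point. The pads swing forward as they close: fully open they stand 13 mm farther back than shut.
Start: joints at [1.342, 0.689, -0.195, 1.565, 0.157, 0.902, -0.215], TCP at [162.394, -603.557, 250.317] pointing down, gripper open.
Joint ranges: [-3.01, 3.01], [-0.46, 2.08], [-1.47, 1.51], [0.13, 2.56], [-1, 4.14], [0.04, 2.09], [-2.66, 2.66]. Speed limits (rad/s): [2.57, 2.57, 3.14, 3.14, 3.14, 3.14, 3.14].

INTERFACE

Orientations are given as a 3x3 rotation matrix whose columns are the frame's x, y, z axes.
In Python, from workcell import r gives the robot as it stands. Calls block until the motion is done:
- r.move_ptp(position, orientation): joint-space move of the TCP to a pose.
- r.movel(position, velocity=150, orientation=None): straight line of the TCP; orientation=None keeps the orientation; velocity is the mean speed in mm/s.
- r.move_joints(angles): joint-space move.
- r.grip(opening): opening from 0.0 (shut) to 1.0 (fully open); the grip force is fixed at half the most; returns when the fingers have stopped.
- r.sleep(seconds).
- r.inverse_kinematics(position, orientation): joint angles nearest the present ones, or None.
- r.camera(name): name is "scene" or "top" or "wrist"; returns a dict with "color" (384x512x3 uint8, blue, green, red), "K" (3x3 intrinsics, pixels), "k1" (the pictures are not rectified: a ray, as slopes to the right and down, at radius r is drawn at 1 + k1 r^2 times it, then the intrinsics apply), "world_to_cam" (4x4, takes a point from world to camera coordinates); the wrist camera has in their place "hand_eye" (4x4, takes a point from camera to tool coordinates, whose origin is the TCP and whose axes are the flange's). Camera axes: x right, y down, z forward; pixel columns grow to the right and rows downward; lengths in mm; the calibration is good to about 2 mm. A picture is of the moment at which its call begins: read the wrist's pose just before it. There is no depth.
A pose or a line that the arm cannot do raises r.MotionError and nothing moves.
- r.finish_job(): hands the job in; it is judged then, once.
Trained networks look in the newest picture that a camera, given by its name, has taken for a name from the list of things; names that differ only in an ending like _2 or _b are one class to them, and where a whole thing is asked for, a point or a joint stands for the part that bears it (a point fixed in the world has none). Each returns a list of dicts, best first, with "confidence" (0 to 1); they miss things now and then, are a little off and sometimes report something else, mostly with a low value. They report only what shows in the picture. A call takes as long as a camera call. They do not tell look-alikes from the thing itself.
- r.spot_in(target, camera): "xy" ([column, row] as shares, 0 to 1, of the picture: columns of its width, rows of its height, amid what is visible of it).
- r.masks_of(target, camera): "pixels" (384x512 bool, what is visible of it) and "xy" ([column, row] as shares, 0 to 1, of the picture: columns of its width, rows of its height, amid what is visible of it).
Readings, each from a call of its own:
- r.current_time(): time.
- r.current_joint_pos(): joint angles.
- r.current_qvel(): joint speeds.
- r.current_joint_torque(): joint torques, N m.
- r.current_tcp_pos(): TCP position.
- r.current_eef_rot(): TCP orientation.
- r.current_ft_force(): force on the tool from outside, world axes, zero at the start.
- r.current_torque(): the same for the moment, N m.
- r.current_width(): opening from 0.0 (shut) to 1.0 (fully open).
- r.current_finger_force(): force on a finger pad.
Only numpy, scipy, OpenCV 4.12 (cv2) and the standard library are available. Lean on these libraries where they do the work, as an engineer would, in place of code of your own. Each camera call takes 0.05 s, during which the arm holds its last target. There are 200 camera calls.

## Working session

There is one attempt and no reset: what is moved stays moved. The work goes in short steps, each a Python script; the robot and the scene stay as the last script left them, time stands still between calls to the robot, and variables do not carry over. Pictures are saved under pics/ and viewed, at most 10 in all, crops included, and the job is handed in when it is done.

```bash
mkdir -p pics; cat > h.py <<'E'
from workcell import r
import numpy as np, cv2
def snap(n,f=None):
    c=r.camera(n)
    if f: cv2.imwrite('pics/'+f,c['color'])
    return c
def ray(c,uv,T=None):
    K=np.array(c['K']);d=np.array([c['k1'],0,0,0,0.])
    p=cv2.undistortPoints(np.array([[uv]],float),K,d)[0,0]
    M=np.linalg.inv(np.array(c['world_to_cam'])) if T is None else T
    v=M[:3,:3]@np.array([p[0],p[1],1]);return M[:3,3],v
def atz(c,uv,z,T=None):
    o,v=ray(c,uv,T);return o+v*(z-o[2])/v[2]
def tool():
    T=np.eye(4);T[:3,:3]=r.current_eef_rot();T[:3,3]=r.current_tcp_pos();return T
E
python3 - <<'E'
from h import *
for n in('top','scene'):
    c=snap(n,n+'.png');print(n,np.round(c['world_to_cam'],3).tolist(),c['K'],c['k1'])
    for t in('gold_pin','hinge','red_pin','ball_pin'):
        print(t,[(np.round(np.array(d['xy'])*[512,384],1).tolist(),round(d['confidence'],2)) for d in r.spot_in(t,n)])
print(r.finger_overhang,r.current_time(),r.current_eef_rot())
a=cv2.imread('pics/top.png');b=cv2.imread('pics/scene.png')
E
```

```text
top [[-0.027, -0.999, -0.018, -16.095], [-0.999, 0.028, -0.042, 493.813], [0.043, 0.017, -0.999, 1047.636], [0.0, 0.0, 0.0, 1.0]] [[430.1254385    0.         256.18783462]
 [  0.         430.1254385  184.30486218]
 [  0.           0.           1.        ]] -0.07448308773082785
gold_pin [([307.2, 230.4], 0.46)]
hinge [([152.7, 148.7], 0.64)]
red_pin []
ball_pin [([353.9, 158.1], 0.59)]
scene [[0.597, 0.802, -0.024, -294.606], [0.489, -0.387, -0.782, -220.304], [-0.636, 0.455, -0.623, 1087.297], [0.0, 0.0, 0.0, 1.0]] [[373.61301303   0.         256.49432653]
 [  0.         373.61301303 190.53857701]
 [  0.           0.           1.        ]] -0.09978222610022487
gold_pin [([173.3, 207.1], 0.91), ([165.4, 170.6], 0.65), ([212.7, 255.0], 0.61), ([140.4, 188.9], 0.56)]
hinge [([367.5, 167.8], 0.82)]
red_pin [([205.6, 192.2], 0.74)]
ball_pin [([141.8, 231.4], 0.71)]
19.0 0.5 [[ 9.65666253e-01  2.59785848e-01  3.04549477e-06]
 [ 2.59785848e-01 -9.65666253e-01  1.42716026e-05]
 [ 6.64849192e-06 -1.29904286e-05 -1.00000000e+00]]
```

View pics/top.png

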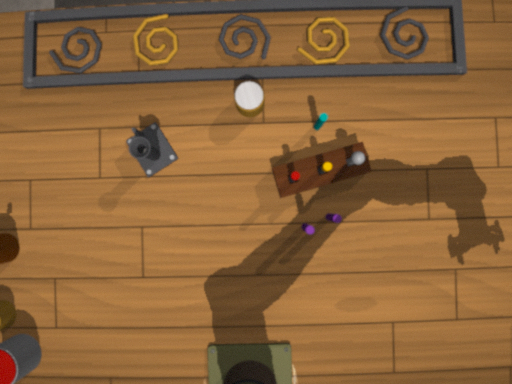

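View pics/scene.png

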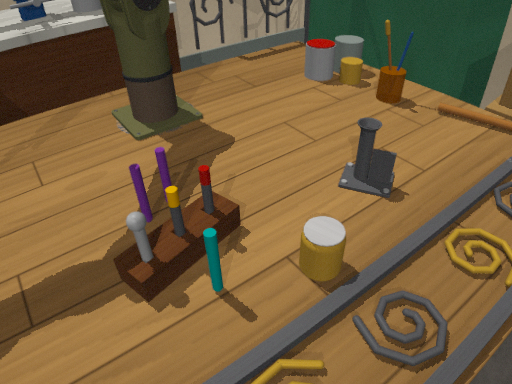

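The top view shows red (295,176), gold (327,167) and ball (358,158) in the rack, and the barrel mouth at about (142,148). The purple pins (309,229) and (335,217) and the turquoise one (322,121) are look-alikes. The next step is a close wrist look above the gold pin and above the hinge.

```bash
cat >> h.py <<'E'
def down(yaw): # tool y axis at angle yaw in world xy, z down
    y=np.array([np.cos(yaw),np.sin(yaw),0]);z=np.array([0,0,-1.]);return np.column_stack([np.cross(y,z),y,z])
E
python3 - <<'E'
from h import *
c=snap('top')
g=atz(c,(327,167),140);R=atz(c,(295,176),140);B=atz(c,(358,158),135);H=atz(c,(142,148),140)
for n,u in (('p1',(309,229)),('p2',(335,217)),('t',(322,119))): print(n,atz(c,u,120).round(1))
print(g.round(1),R.round(1),B.round(1),H.round(1))
row=B-R; yaw=np.arctan2(row[1],row[0])+np.pi/2
print('row',np.linalg.norm(row),yaw)
q0=np.array(r.current_joint_pos())
for y in(yaw,yaw-np.pi): print(y,r.inverse_kinematics([g[0],g[1],270],down(y)))
y=yaw if abs(np.sin(yaw/2))<.707 else yaw-np.pi
best=min((yaw,yaw-np.pi),key=lambda a:(lambda q:9 if q is None else abs(q[6]))(r.inverse_kinematics([g[0],g[1],270],down(a))))
r.move_ptp([g[0],g[1],270],down(best))
T=tool();c=snap('wrist','w1.png');print(best,r.current_joint_pos(),c['hand_eye'].round(3).tolist() if hasattr(c['hand_eye'],'round') else c['hand_eye'],r.current_time())
E
```

```text
p1 [ 387.1 -144.8  120. ]
p2 [ 411.8 -202.7  120. ]
t [ 629.4 -181.7  120. ]
[ 520.7 -185.9  140. ] [ 503.2 -116.2  140. ] [ 538.9 -254.9  135. ] [574.2 215.7 140. ]
row 143.3258606331206 0.251656533733323
0.251656533733323 [ 0.61997476  0.61973874 -0.60311853  1.74941654  0.43119535  0.90794345
  0.0847621 ]
-2.88993611985647 [ 0.06359103  0.5869031   0.32524114  1.77869476 -0.24544523  0.81575759
 -2.38259548]
0.251656533733323 [ 0.62152649  0.61992149 -0.60148071  1.74920658  0.4313643   0.90806185
  0.08470821] [[-0.0, -0.959, -0.284, 71.672], [1.0, 0.0, -0.001, 0.154], [0.001, -0.284, 0.959, -124.135], [0.0, 0.0, 0.0, 1.0]] 2.5833
```

View pics/w1.png

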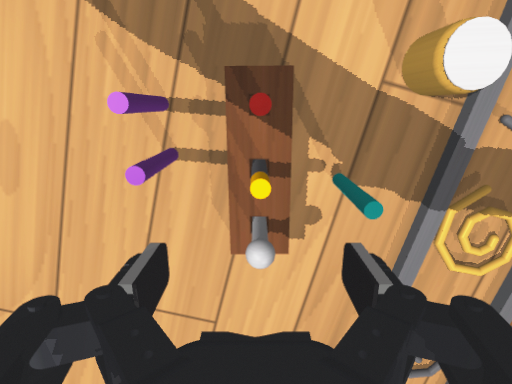

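In the wrist view the gold top is at (260.5,188). The row runs vertically in the image, with red at (260,104) and ball at (260,254). The jaws straddle across the row and nothing is near their path. I'll correct the position, grasp, and look at the hinge.

```bash
python3 - <<'E'
from h import *
T=tool();c=snap('wrist')
hsv=cv2.cvtColor(c['color'],cv2.COLOR_BGR2HSV)
m=((abs(hsv[...,0].astype(int)-29)<5)&(hsv[...,1]>200)&(hsv[...,2]>150)).astype(np.uint8)
m[:, :200]=0;m[:,320:]=0
ys,xs=np.nonzero(m);u=((xs.min()+xs.max())/2,(ys.min()+ys.max())/2);print(len(xs),xs.min(),xs.max(),ys.min(),ys.max())
g=atz(c,(260.5,188),140,T@np.array(c['hand_eye']));print(g)
yaw=0.2517
r.movel([g[0],g[1],200],200,down(yaw))
r.movel([g[0],g[1],118],120)
r.grip(0.0)
print(r.current_width(),r.current_finger_force(),r.current_ft_force())
p=np.array(r.current_tcp_pos());print(p)
r.movel([p[0],p[1],200],100)
r.movel([p[0],p[1],290],250)
print(r.current_width(),r.current_ft_force(),r.current_time())
H=np.array([574.2,215.7])
for a in(-.6,0.25,.9,1.5): print(a,r.inverse_kinematics([*H,300],down(a)))
E
```

```text
313 251 270 179 198
[ 524.38239603 -185.25358463  140.        ]
0.19348401983152133 58.4029358625412 [-0.48430291  0.03081043  4.77007453]
[ 524.3899954  -185.31211872  118.27321833]
0.19342222760098493 [ 0.31512992 -0.40937701 -2.88161638] 6.075
-0.6 [-0.23684467  0.632724   -0.35355614  1.53512462  0.24306456  1.01731228
 -1.25573108]
0.25 [-0.11295585  0.6671491  -0.58790979  1.5280448   0.40213332  1.06921041
 -0.54703597]
0.9 [-0.03004634  0.70491157 -0.75852458  1.52342458  0.51743734  1.12216597
  0.00272506]
1.5 [ 0.03657363  0.74841539 -0.91076479  1.51980823  0.61993731  1.18171208
  0.51548341]
```

```bash
python3 - <<'E'
from h import *
R=down(.2517);H=np.array([574.2,215.7,0])
P=H-75*R[:,0];P[2]=290
r.move_ptp(P,R)
T=tool();c=snap('wrist','w2.png');print(T.round(2).tolist(),r.current_time())
for d in r.masks_of('hinge','wrist'): print(d['confidence'],np.array(d['xy'])*[512,384])
cv2.imwrite('pics/w2c.png',cv2.resize(c['color'][0:300,130:400],None,fx=2,fy=2,interpolation=cv2.INTER_CUBIC))
E
```

```text
[[-0.25, 0.97, -0.0, 593.14], [0.97, 0.25, -0.0, 140.44], [-0.0, -0.0, -1.0, 289.26], [0.0, 0.0, 0.0, 1.0]] 7.3917
0.73 [267.9808  87.7824]
```

View pics/w2c.png

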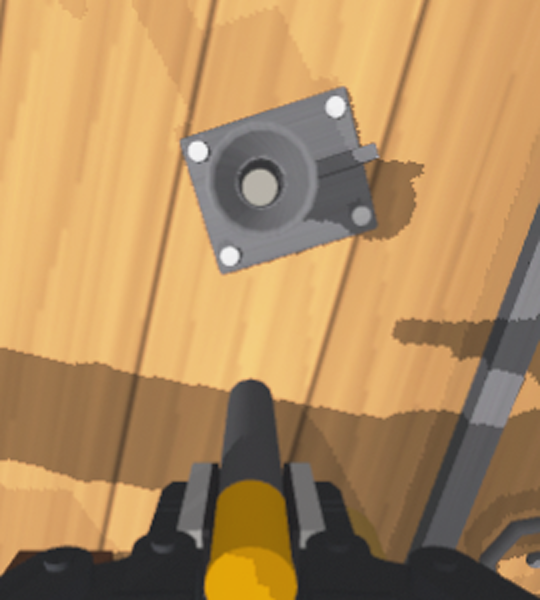

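The hinge mouth is centred at about (261.5,89), with the white plug visible in the bore. The pin hangs straight, with its foot at about (255,192). I'll check the foot's offset and lean against the calibration.

```bash
python3 - <<'E'
from h import *
T=tool();c=snap('wrist');E=T@np.array(c['hand_eye'])
print('rim',atz(c,(261.5,89),140,E),'throat',atz(c,(260.3,91),126,E))
def pr(pt):
    W=np.linalg.inv(E);q=(W@[*pt,1])[:3]
    a,_=cv2.projectPoints(q[None],np.zeros(3),np.zeros(3),np.array(c['K']),np.array([c['k1'],0,0,0,0.]));return a[0,0].round(1)
t=T[:3,3];X=T[:3,0];Y=T[:3,1]
for dz in(-108,-101,-8,22):
    rad=5 if dz==-108 else 9
    print(dz,pr(t+[0,0,dz]),'far',pr(t+[0,0,dz]+rad*X),'near',pr(t+[0,0,dz]-rad*X),'L',pr(t+[0,0,dz]-rad*Y),'R',pr(t+[0,0,dz]+rad*Y))
E
```

```text
rim [577.49803885 224.52467202 140.        ] throat [576.94752859 223.29916373 126.        ]
-108 [255.3 196.4] far [255.3 190.5] near [255.3 202.1] L [249.2 196.4] R [261.4 196.4]
-101 [255.3 198.9] far [255.3 188.1] near [255.3 209.6] L [244.  198.9] R [266.6 199. ]
-8 [255.1 255.8] far [255.1 239.3] near [255.1 271.8] L [237.  255.8] R [273.2 255.9]
22 [254.9 292.4] far [254.9 272.6] near [255.  311.3] L [232.5 292.4] R [277.4 292.4]
```

```bash
python3 - <<'E'
from h import *
R=down(.2517);H=np.array([577.3,224,0])
P=H-40*R[:,0];P[2]=275
r.movel(P,150,R)
T=tool();c=snap('wrist');print(T[:3,3],r.current_time())
np.save('T3.npy',T@np.array(c['hand_eye']))
cv2.imwrite('pics/w3c.png',cv2.resize(c['color'][60:260,160:360],None,fx=3,fy=3,interpolation=cv2.INTER_CUBIC))
E
```

```text
[587.18880413 185.0972834  274.90130141] 7.9917
```

View pics/w3c.png

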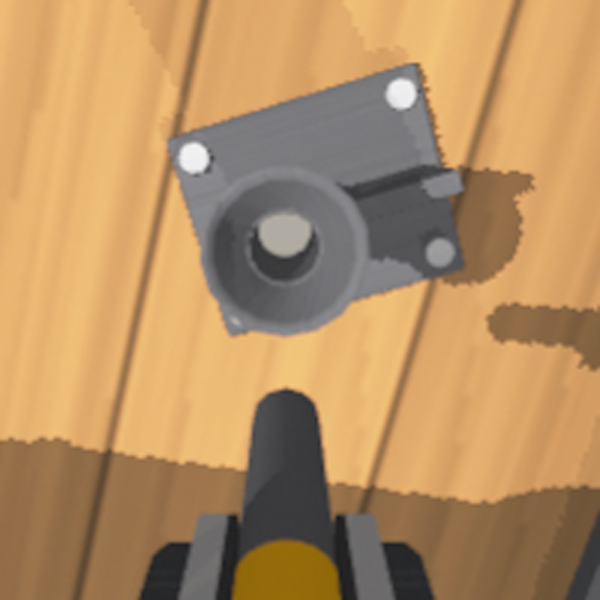

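The rim's centre is at about (255,143.5) full-frame and lines up with the pin's column. I'll convert that, go above, and lower with force monitoring.

```bash
python3 - <<'E'
from h import *
E=np.load('T3.npy');c=snap('wrist')
a=atz(c,(255,143.5),140,E);b=atz(c,(254.6,142.7),126,E);print(a,b)
H=(a+b)/2
r.movel([H[0],H[1],275],120)
r.movel([H[0],H[1],252],100)
f0=np.array(r.current_ft_force());print(f0)
z=252
while z>180:
    z-=3; r.movel([H[0],H[1],z],50)
    f=np.array(r.current_ft_force())-f0
    if z%9==0 or abs(f).max()>3: print(z,f.round(1),np.round(r.current_tcp_pos(),1))
    if f[2]>5 or np.linalg.norm(f[:2])>8: break
print(r.current_time())
snap('scene','s2.png');c=snap('wrist','w4.png')
E
```

```text
[576.95466816 223.70502854 140.        ] [576.82277107 222.64763563 126.        ]
[-0.05176878  0.84381274 -1.00046084]
243 [ 1.3 -1.5 -1.5] [576.7 223.1 242.7]
234 [ 0.8 -0.6  0.3] [576.8 223.  233.7]
225 [-0.9 -0.8 -1.1] [576.8 223.1 224.8]
216 [ 0.5 -0.5 -1.5] [576.7 223.1 215.7]
207 [-0.5 -0.2 -1. ] [576.8 223.1 206.7]
198 [-0.  -0.9 -1.4] [576.7 223.1 197.8]
189 [-0.1 -1.8 -1.2] [576.7 223.1 188.7]
180 [ 0.1 -0.7 -0.2] [576.8 223.2 179.9]
14.9
```

The pin slid in freely: the foot is 68 mm below the rim with no contact forces. I'll release it, retreat and check.

```bash
python3 - <<'E'
from h import *
p=np.array(r.current_tcp_pos())
r.grip(0.7);r.sleep(.4)
r.movel([p[0],p[1],275],150)
r.grip(0.0)
T=tool();c=snap('wrist');print(r.current_time(),p)
np.save('T5.npy',T@np.array(c['hand_eye']))
s=snap('scene')
A=cv2.resize(c['color'],(400,300));B=cv2.resize(s['color'][80:230,280:480],(400,300))
cv2.imwrite('pics/m5.png',np.hstack([A,B]))
E
```

```text
17.3083 [576.79303299 223.07366623 179.92786372]
```

View pics/m5.png

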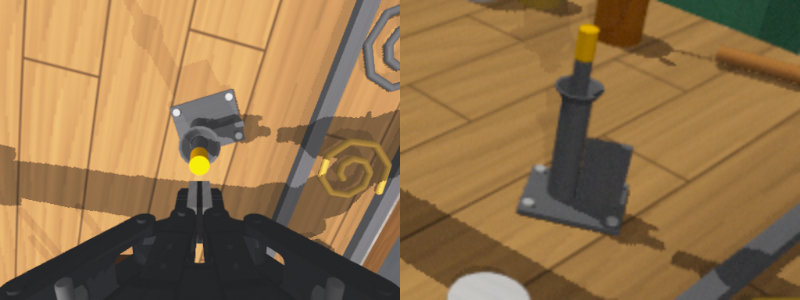

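The pin stands upright and released, about 60 mm out of the barrel. Now I'll push it home with the shut fingers.

```bash
python3 - <<'E'
from h import *
H=[576.8,223.1]
r.movel([*H,228],120); r.sleep(.2)
f0=np.array(r.current_ft_force()); z=228
while z>161:
    z-=3 if z>174 else 1
    r.movel([*H,z],30)
    f=np.array(r.current_ft_force())-f0
    if z%9==0 or z<172: print(z,f.round(1),np.round(r.current_tcp_pos(),1))
    if f[2]>35: break
r.sleep(.2);print(np.round(r.current_ft_force(),1),r.current_tcp_pos())
r.movel([*H,230],100)
s=snap('scene');c=snap('wrist');print(r.current_time())
A=cv2.resize(c['color'],(400,300));B=cv2.resize(s['color'][80:230,280:480],(400,300))
cv2.imwrite('pics/m6.png',np.hstack([A,B]))
E
```

```text
225 [-0.1  0.  -0.3] [576.7 223.  224.9]
216 [ 0.4 -0.6  4.5] [577.  223.3 216.3]
207 [-0.5 -1.2  3.5] [576.8 223.1 207. ]
198 [ 0.1 -0.6  4.4] [576.8 223.1 197.9]
189 [-0.2  0.3  4.6] [576.8 223.1 188.9]
180 [-0.1 -0.1  4.1] [576.8 223.1 179.9]
171 [-0.6 -0.4  5.7] [576.9 223.2 171.1]
170 [-0.3 -0.2  5.2] [576.9 223.2 170.1]
169 [ 0.6 -0.5  6.7] [576.9 223.2 169.1]
168 [-0.9 -0.7  4.7] [576.9 223.1 168.1]
167 [-0.5 -0.4  5.6] [576.9 223.2 167.1]
166 [ 0.1 -0.3 10. ] [577.5 223.7 167. ]
165 [ 0.6 -0.  13.4] [578.1 224.1 166.9]
164 [ 0.5 -1.  17.7] [578.8 224.6 166.8]
163 [-0.9 -1.9 23.8] [578.9 224.7 166.7]
162 [-3.6 -2.3 28.9] [579.  224.7 166.6]
161 [-4.7 -3.5 35.4] [579.  224.8 166.5]
[-4.1 -3.5 34.7] [579.03097447 224.78586808 166.50947768]
26.9917
```

View pics/m6.png

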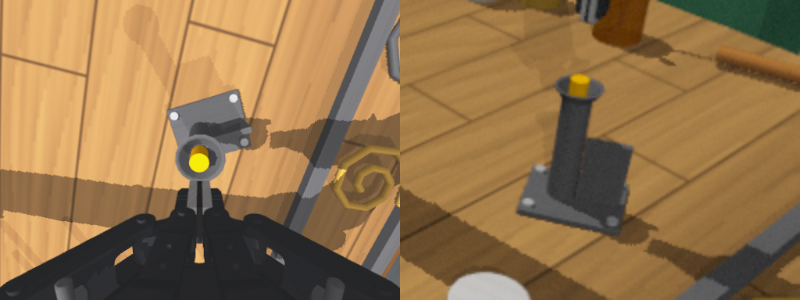

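The pin hit the solid stop with the fingertips at 148 mm, and only about 8 mm of gold shows above the rim. The gripper is clear, so I'm handing in.

```bash
python3 -c "
from h import *
print(r.finish_job(),r.current_time())"
```

```text
the job is handed in; nothing more can be done
the job is handed in; nothing more can be done
```

The gold pin was stood partway in the hinge barrel and let go, then pushed down to the solid stop (about 8 mm showing above the rim), the red and ball pins were not touched, and the job is handed in; no verdict came back.

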